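# Hang a washed centrifuge adapter on the sprung drying peg

### The job

Hang the washed blue centrifuge adapter on the free drying peg: slide it on along the leaning peg, past the sprung red leaf, and press it home on the black rubber pad at the peg's foot with about 10 N on top of the leaf's drag, never more than 20 N on the pad. Do not force it crooked; let go of it seated on the pad, with the bottles and the occupied stand left undisturbed.

Things in the scene. Friction and masses are not known exactly. Their poses are not given: they have to be found in the camera images.
- adapter: blue plastic block 40 x 40 x 85 mm, white band near its lower end, 0.1 to 0.18 kg, standing on the bench mouth down. Origin: centre of its underside, in the mouth of its bore; z points up to its closed top, x and y are square to its sides. The bore is round, 26 mm in diameter, 75 mm deep along z, with a 2 mm chamfer at the mouth. Any quarter turn about z will do
- mouth (a point): centre of the mouth of the adapter's bore, in its underside (same point as the adapter's origin); it shares the adapter's axes
- adapter_top (a point): centre of the adapter's closed top, 85 mm from the mouth; lies on the bore's axis
- stand: white-footed drying stand fixed to the bench, foot 150 x 100 x 12 mm with a grey block 30 x 50 mm, 50 mm high, on it, centred 30 mm towards +x; carries the free peg. Origin: centre of the foot's underside; z up; the peg leans towards its -x
- peg: the free steel peg on the white-footed stand, 22 mm in diameter, leaning 32 degrees from vertical; rigid. Its z axis is the peg's axis, pointing up to the tip; x is square to it on the upper side. Origin on the axis, 64 mm below the tip; it lies 60 mm above the bench and 15 mm towards +x from the stand's origin. The last 16 mm taper to 8 mm diameter at the tip
- peg_tip (a point): centre of the peg's tip
- full_stand: the same stand with a yellow foot, fixed, its peg already taken by a yellow adapter that is fixed to it; leave alone. Origin: centre of the foot's underside; 165 mm high
- reagent: clear reagent bottle with a blue cap, 70 mm in diameter, 150 mm high, loose; origin: centre of its underside; leave standing
- jar: white plastic jar with a red lid, 64 mm in diameter, 100 mm high, loose; origin: centre of its underside; leave standing
- leaf_mid (a point): crest of the red sprung leaf on the peg's upper (+x) side, 25 mm above the peg's origin, 5.5 mm out of the peg; its ramps run from 6 to 48 mm above the origin. It yields inwards, towards the axis. Its drag on the bore (about 1 to 6 N along the peg, unknown friction) keeps the adapter from sliding down by its own weight
- pad (a joint): how far the black rubber pad is squashed along the peg, in m: 0 free, 0.004 at most, stiff, about 9 N per mm. The pad (37 mm diameter) tops the collar round the foot of the peg; the adapter's rim is to rest on it. The collar is clamped at a different, unmeasured height each time: the pad's top face lies anywhere from 6 mm below to 6 mm above the peg's origin. Felt as a steep rise in force
Not all that is in view belongs to the job. What is shaped like the stand but green or pink is not meant.

How it is judged:
By the outcome, as a careful person would: the job done as asked, in the order asked, and still so for the second after the job is handed in, with the robot touching nothing.
It also fails if it takes over 64 s, if anything falls off the work surface, if the arm or the gripper's body presses on something with over 40 N, if the wrist force passes 120 N, or if a joint passes its speed limit or range.

### The arm

A 7-joint arm with a two-finger parallel gripper is mounted at the origin on the work surface. World frame = base frame: x ahead of the robot, y to its left, z up, the work surface at z = 0. Lengths are in m, angles in rad, forces in N, time in s.
With the tool pointing down it reaches from about 0.4 to 0.85 m from the base axis. Payload 4.5 kg.
Tool frame: the origin (TCP) lies between the finger pads; the fingertips stand 11 mm ahead of it and the grasp point (between the pads) lies 8 mm behind it (r.tip_reach is the distance from the TCP to the fingertips, in m); x points along the fingers, y is the direction in which the jaws open and shut, and the axes are right-handed (so a half turn about x gives the same grasp; the last joint's range is limited). The gripper opens to 88 mm and grips with 3 to 60 N. Pads are 18 mm wide; open, the fingers measure 123 mm over their backs; the gripper's body (75 mm by 187 mm) begins 45 mm behind the grasp point.
Start: joints at [-1.066, 0.689, -0.195, 1.565, 0.157, 0.902, -0.215], TCP at [0.283, 0.557, 0.25] pointing down, gripper open.
Joint ranges: [-3.01, 3.01], [-0.46, 2.08], [-1.47, 1.51], [0.13, 2.56], [-1, 4.14], [0.04, 2.09], [-2.66, 2.66]. Speed limits (rad/s): [2.57, 2.57, 3.14, 3.14, 3.14, 3.14, 3.14].

### API

Orientations are given as a unit quaternion [x, y, z, w].
In Python, from plant import r gives the robot as it stands.
- The arm moves only by the tool drive_tool, never from a script. Its argument "deltas" is a list of rows, each a list of 3 entries, a list of its own where there are three numbers: the turn, a rotation vector about the tool's x, y, z in degrees, then the shift along the tool's x, y, z in cm, then the finger opening in cm, from 0 to 8.81. A call has 1 to 12 rows; each row shifts and turns the commanded pose from where the row before left it, along the tool's axes as they then stand; what a row does not reach is not made up. A row lasts 1/12 s, in which the tool goes at most 41.7 mm and 7.16 degrees, less where a joint would pass 70% of its speed; a pose out of reach is approached as far as the arm can. A call is refused whole if a number of a shift passes 4.17 or a number of a turn 7.16, either way. A call with a gripper value outside its range is refused whole. The fingers move at their own pace and stop on an object; "force" is the grip in N (left out, the last holds). Time passes only in rows, so rows that do not move let the fingers close. It gives the time, the measured TCP pose, the force and the opening at its end, in the units of the state.
- r.get_state(): the state, without advancing time (a new reading comes with each control period).
- r.snapshot(name): name is "side" or "top"; returns a dict with "color" (400x640x3 uint8, red, green, blue), "fov_y" (degrees; the focal length in pixels is half the picture's height over the tangent of half this angle, whatever the lens; pixels are square), "cx", "cy" (the principal point, pixels), "extrinsics" (4x4, takes a point from world to camera coordinates). Camera axes: x right, y up, looking along -z (the intrinsics and any distortion apply to the point x, -y, -z); pixel columns grow to the right and rows downward; lengths in m; the calibration is good to about 2 mm. A picture is of the moment at which its call begins. There is no depth.
- r.finish_job(): hands the job in, once; it reports no verdict.
The state is a dict: "clock": time; "q": joint angles; "qd": joint speeds; "joint_torque": joint torques, N m; "tool_pos": TCP position; "eef_rot": TCP orientation; "contact_force": force on the tool from outside, world axes, zero at the start; "moment": the same for the moment, N m; "opening": opening from 0.0 (shut) to 1.0 (fully open).
Only numpy, scipy, OpenCV 4.12 (cv2) and the standard library are available. Lean on these libraries where they do the work, as an engineer would, in place of code of your own. Each camera call takes 0.05 s, during which the arm holds its last target. There are 200 camera calls.

## Working session

There is one attempt and no reset: what is moved stays moved. The work goes in short steps, Python scripts to look and compute and a tool call to move; the robot and the scene stay as the last step left them, time stands still between calls to the robot, and variables do not carry over. Pictures are saved under pics/ and viewed, about 8 in all and at most 12, crops included, and the job is handed in when it is done.

Besides the shell and the picture viewer there is one more tool, called after "Emit:" as name(argument=value, ...), one argument or row to a line, values as JSON. drive_tool: Moves the arm, as the interface text tells. Its arguments: {"type":"object","properties":{"deltas":{"type":"array","items":{"type":"array"}},"force":{"type":"number"}},"required":["deltas"]}

```bash
mkdir -p pics; ls
python3 - <<'E'
from plant import r
import cv2,numpy as np,pickle
s=r.get_state(); print({k:np.round(v,3) for k,v in s.items()})
for n in("side","top"):
    d=r.snapshot(n); cv2.imwrite(f"pics/{n}0.png",d["color"][:,:,::-1]); pickle.dump(d,open(f"{n}0.pkl","wb"))
    E=np.array(d["extrinsics"]);print(n,d["fov_y"],d["cx"],d["cy"],np.round(E,3).tolist(),np.round(-E[:3,:3].T@E[:3,3],3),[k for k in d])
E
```

```text
pics
{'clock': np.float64(0.0), 'q': array([-1.066,  0.69 , -0.195,  1.566,  0.157,  0.903, -0.215]), 'qd': array([ 0.001, -0.001, -0.001, -0.001,  0.   ,  0.   ,  0.   ]), 'joint_torque': array([-1.0000e-03, -5.2757e+01, -1.2670e+00, -1.5343e+01, -5.3000e-02,
        7.0000e-03,  0.0000e+00]), 'tool_pos': array([0.283, 0.556, 0.249]), 'eef_rot': array([ 0.164,  0.688, -0.166,  0.688]), 'contact_force': array([ 0.48 , -0.362, -0.271]), 'moment': array([ 0.045, -0.018, -0.033]), 'opening': np.float64(0.998)}
side 48.0278714068976 319.5906694578193 193.59068070358 [[0.73, -0.683, -0.012, -0.444], [0.463, 0.482, 0.744, -0.383], [-0.502, -0.549, 0.668, -1.075], [0.0, 0.0, 0.0, 1.0]] [-0.039 -0.708  0.998] ['color', 'fov_y', 'cx', 'cy', 'extrinsics']
top 56.87730815346624 316.6299435578271 196.69995046289424 [[0.001, -1.0, -0.026, 0.057], [0.996, -0.001, 0.084, -0.629], [-0.084, -0.026, 0.996, -1.04], [0.0, 0.0, 0.0, 1.0]] [0.539 0.03  1.09 ] ['color', 'fov_y', 'cx', 'cy', 'extrinsics']
```

View pics/side0.png

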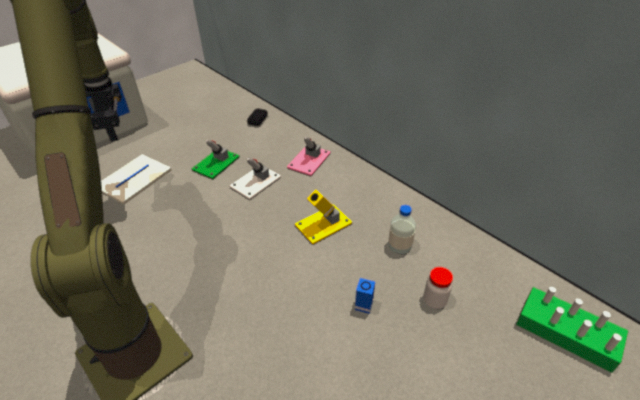

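View pics/top0.png

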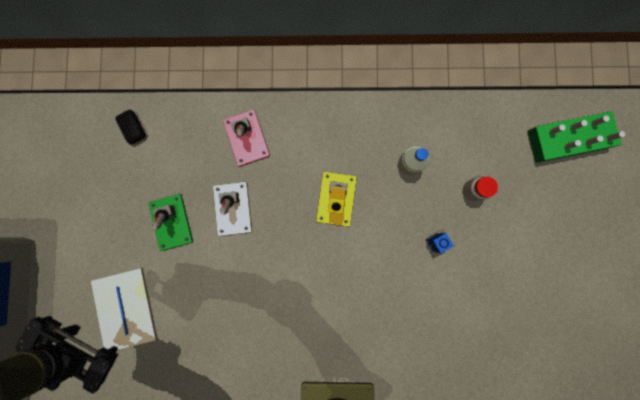

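The white-footed stand is at side (255,178), top (232,208). The similar green stand (215,160 side) and pink stand (310,157 side) are decoys, and the yellow one (323,220 side) is occupied. The blue adapter is at side (366,295), top (440,242). Next: a confirming crop and measurements.

```bash
cat > h.py <<'E'
import numpy as np,cv2,pickle
from scipy.spatial.transform import Rotation as R
class Cam:
    def __init__(s,d):
        s.im=d["color"]; s.E=np.array(d["extrinsics"]); s.cx,s.cy=d["cx"],d["cy"]
        s.f=s.im.shape[0]/2/np.tan(np.radians(d["fov_y"]/2)); s.R=s.E[:3,:3]; s.c=-s.R.T@s.E[:3,3]
    def dir(s,p):
        v=s.R.T@np.array([(p[0]-s.cx)/s.f,-(p[1]-s.cy)/s.f,-1]); return v/np.linalg.norm(v)
    def plane(s,p,z):
        v=s.dir(p); return s.c+v*(z-s.c[2])/v[2]
    def proj(s,X):
        c=s.R@np.asarray(X)+s.E[:3,3]; return np.array([s.cx-s.f*c[0]/c[2],s.cy+s.f*c[1]/c[2]])
    def mask(s,lo,hi,roi):
        m=cv2.inRange(cv2.cvtColor(s.im,cv2.COLOR_RGB2HSV),np.array(lo),np.array(hi)); o=np.zeros_like(m)
        x0,y0,x1,y1=roi; o[y0:y1,x0:x1]=m[y0:y1,x0:x1]; return o
def tri(a,p,b,q):
    u,v=a.dir(p),b.dir(q); t=np.linalg.lstsq(np.c_[u,-v],b.c-a.c,rcond=None)[0]
    A,B=a.c+u*t[0],b.c+v*t[1]; return (A+B)/2,np.linalg.norm(A-B)
def big(m):
    c=cv2.findContours(m,cv2.RETR_EXTERNAL,cv2.CHAIN_APPROX_NONE)[0]; return max(c,key=cv2.contourArea)
def load(n): return Cam(pickle.load(open(n+".pkl","rb")))
E
python3 - <<'E'
from h import *
S,T=load("side0"),load("top0")
# stand foot
for n,C,roi,za in(("side",S,(225,145,290,205),(90,)),("top",T,(205,175,258,242),(90,))):
    m=C.mask((0,0,170),(180,45,255),roi); c=big(m); h=cv2.convexHull(c); b=cv2.boxPoints(cv2.minAreaRect(h))
    q=cv2.approxPolyDP(h,4,True)[:,0]
    print(n,"foot",cv2.contourArea(h),q.tolist(),[np.round(C.plane(p,.012),4).tolist() for p in q])
for n,C,roi in(("side",S,(345,270,390,320)),("top",T,(420,225,465,262))):
    m=C.mask((100,120,40),(130,255,255),roi); c=cv2.convexHull(big(m)); q=cv2.approxPolyDP(c,2,True)[:,0]
    print(n,"adapter",cv2.boundingRect(c),q.tolist(),[np.round(C.plane(p,.085),4).tolist() for p in q])
a=[cv2.resize(S.im[y:y+50,x:x+65],(390,300),interpolation=cv2.INTER_CUBIC) for x,y in((225,150),(335,272))]
b=[cv2.resize(T.im[y:y+50,x:x+65],(390,300),interpolation=cv2.INTER_CUBIC) for x,y in((200,185),(410,218))]
cv2.imwrite("pics/crop0.png",np.vstack([np.hstack(a),np.hstack(b)])[:,:,::-1])
E
```

```text
side foot 820.0 [[280, 174], [250, 197], [229, 185], [250, 170]] [[0.6733, 0.2701, 0.012], [0.5274, 0.2466, 0.012], [0.5122, 0.3445, 0.012], [0.6116, 0.3603, 0.012]]
top foot 1621.5 [[245, 183], [250, 230], [218, 234], [213, 187]] [[0.6712, 0.2692, 0.012], [0.533, 0.2521, 0.012], [0.5212, 0.346, 0.012], [0.6595, 0.3642, 0.012]]
side adapter (356, 278, 19, 31) [[373, 281], [369, 308], [356, 305], [359, 280], [361, 278]] [[0.5208, -0.2896, 0.085], [0.4552, -0.3357, 0.085], [0.439, -0.3087, 0.085], [0.4978, -0.2634, 0.085], [0.5059, -0.2626, 0.085]]
top adapter (428, 234, 25, 19) [[446, 234], [452, 246], [442, 252], [436, 251], [428, 239], [437, 234]] [[0.5233, -0.2919, 0.085], [0.4914, -0.3069, 0.085], [0.4754, -0.2799, 0.085], [0.478, -0.2641, 0.085], [0.5099, -0.2436, 0.085], [0.5233, -0.2679, 0.085]]
```

View pics/crop0.png

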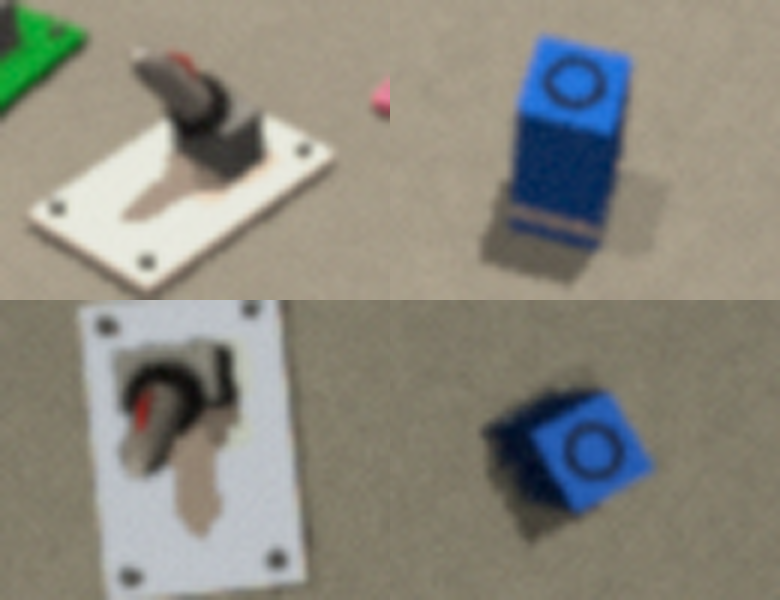

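Confirmed: the crop shows the white foot with the bare peg (tip about side (248,159), top (223,212)) and the red leaf. The blue adapter has a white band near its foot. Next: finer measurement of the adapter's top face, the peg tip and the stand.

Run:
```python
from h import *
from plant import r
S,T=load("side0"),load("top0")
P=[]
for n,C,roi in(("side",S,(345,270,390,320)),("top",T,(420,225,465,262))):
    m=C.mask((100,120,150),(130,255,255),roi); m=cv2.morphologyEx(m,cv2.MORPH_CLOSE,np.ones((5,5)))
    c=cv2.convexHull(big(m))[:,0]
    w=np.array([C.plane(p,.085)[:2] for p in c])*1000
    rc=cv2.minAreaRect(w.astype(np.float32)); mo=cv2.moments(w.astype(np.float32).reshape(-1,1,2)); 
    print(n,"top face mm",rc,"moment centre",mo['m10']/mo['m00'],mo['m01']/mo['m00'])
tip,gap=tri(S,(248.3,159.2),T,(222.8,211.7)); print("tip tri",tip,gap)
for nm,cen in(("top",(.5962,.3079)),("side",(.5928,.3073))):
    a=np.radians(7.2); t=np.array([cen[0]-.0189*np.cos(a),cen[1]-.0189*np.sin(a),.1143]); print(nm,"tip pred",t,S.proj(t),T.proj(t))
s=r.get_state(); print(np.round(R.from_quat(s["eef_rot"]).as_matrix(),3).tolist())
for nm,C,p,z in(("jar",T,(485,187),.1),("reag",T,(421,154),.15),("yel",T,(337,205),.15)): print(nm,C.plane(p,z))
```

```text
side top face mm ((496.68670654296875, -286.2527770996094), (38.98345947265625, 39.363059997558594), 28.8414363861084) moment centre 496.7987161297686 -286.2569488255805
top top face mm ((499.8397216796875, -284.3088073730469), (37.63155746459961, 38.470314025878906), 26.391887664794922) moment centre 499.8683459037977 -284.49970075741703
tip tri [0.58124165 0.30823165 0.10447715] 0.002936532602918919
top tip pred [0.57744903 0.3055312  0.1143    ] [247.94958863 157.67079367] [222.38912103 213.39771446]
side tip pred [0.57404903 0.3049312  0.1143    ] [247.20962613 158.19617131] [222.58455252 214.67697589]
[[-0.001, 0.453, 0.891], [-0.002, 0.891, -0.453], [-1.0, -0.002, 0.0]]
jar [ 0.64835259 -0.39369129  0.1       ]
reag [ 0.72815577 -0.21335072  0.15      ]
yel [0.59743296 0.00205316 0.15      ]
```

Emit:
drive_tool(
  deltas=[
    [[7.1,0,0],[0,0,0],8.8],
    [[7.1,0,0],[0,0,0],8.8],
    [[7.1,0,0],[0,0,0],8.8],
    [[7.1,0,0],[0,0,0],8.8],
    [[7.1,0,0],[0,0,0],8.8],
    [[0,0,0],[0,0,3.0],8.8],
    [[0,0,0],[0,0,3.5],8.8],
    [[0,0,0],[0,0,3.5],8.8],
    [[0,0,0],[0,0,3.5],8.8],
    [[0,0,0],[0,0,3.5],8.8],
    [[0,0,0],[0,0,3.5],8.8],
    [[0,0,0],[0,0,3.5],8.8],
  ],
  force=40,
)

```text
clock: 1.1
tool_pos: [0.3947, 0.3425, 0.2495]
eef_rot: [0.366, 0.605, -0.367, 0.605]
contact_force: [0.6, -0.5, 0.3]
opening: 0.999
```

Emit:
drive_tool(
  deltas=[
    [[0,0,0],[0,-1.0,3.5],8.8],
    [[0,0,0],[0,-1.0,3.5],8.8],
    [[0,0,0],[0,-1.5,3.5],8.8],
    [[0,0,0],[0,-1.5,3.5],8.8],
    [[0,0,0],[0,-2,3.5],8.8],
    [[0,0,0],[0,-2,3.5],8.8],
    [[0,0,0],[0,-2,3.5],8.8],
    [[0,0,0],[0,-2,3.5],8.8],
    [[0,0,0],[0,-2,3.5],8.8],
    [[0,0,0],[0,-2,3.5],8.8],
    [[0,0,0],[0,-1,3.5],8.8],
    [[0,0,0],[0,-1,3.5],8.8],
  ],
)

```text
clock: 2.1
tool_pos: [0.4192, -0.1181, 0.2497]
eef_rot: [0.367, 0.605, -0.367, 0.604]
contact_force: [0.8, 1.0, 0.3]
opening: 0.994
```

```bash
cat > go.py <<'E'
import sys
from h import *
from plant import r
s=r.get_state(); M=R.from_quat(s["eef_rot"]).as_matrix(); p=np.array(s["tool_pos"])
t=np.array([float(v) for v in sys.argv[1:4]]); print("pos",np.round(p,4),"x",np.round(M[:,0],3),"y",np.round(M[:,1],3),"heading y",np.degrees(np.arctan2(M[1,1],M[0,1])))
print("shift cm in tool",np.round(M.T@(t-p)*100,2),"F",np.round(s["contact_force"],2),"tool F",np.round(M.T@np.array(s["contact_force"]),2),"mom",np.round(M.T@np.array(s["moment"]),2),"op",s["opening"],"q",np.round(s["q"],2))
if len(sys.argv)>4: # yaw tilt
    a,b=np.radians([float(v) for v in sys.argv[4:6]]); u=np.array([np.cos(a),np.sin(a),0]); d=np.array([0,0,-1.])
    X=np.cos(b)*d+np.sin(b)*u; Y=np.cos(b)*u-np.sin(b)*d; N=np.c_[X,Y,np.cross(X,Y)]
    print("turn deg",np.round(R.from_matrix(M.T@N).as_rotvec(degrees=True),2),"shift in goal frame",np.round(N.T@(t-p)*100,2))
E
python3 go.py .498 -.2855 .13 27.5 0
```

```text
pos [ 0.4192 -0.1181  0.2497] x [-0.001  0.    -1.   ] y [ 0.887  0.462 -0.001] heading y 27.489082734688697
shift cm in tool [11.96 -0.73 18.5 ] F [0.81 0.99 0.29] tool F [-0.29  1.17 -0.5 ] mom [-0.   -0.07  0.06] op 0.9937955860405825 q [ 0.25  0.45 -0.12  2.11  0.09  0.58  0.55]
turn deg [-0.01 -0.03  0.04] shift in goal frame [11.97 -0.74 18.49]
```

Emit:
drive_tool(
  deltas=[
    [[0,0,0],[0,0,3.5],8.8],
    [[0,0,0],[0,0,3.5],8.8],
    [[0,0,0],[0,-0.3,3.5],8.8],
    [[0,0,0],[0,-0.4,3.5],8.8],
    [[0,0,0],[1,0,3],8.8],
    [[0,0,0],[2.5,0,1.5],8.8],
    [[0,0,0],[3,0,0],8.8],
    [[0,0,0],[3,0,0],8.8],
    [[0,0,0],[1.5,0,0],8.8],
    [[0,0,0],[1,0,0],8.8],
    [[0,0,0],[0,0,0],8.8],
    [[0,0,0],[0,0,0],8.8],
  ],
)

```text
clock: 3.1
tool_pos: [0.4994, -0.2833, 0.1298]
eef_rot: [0.367, 0.605, -0.367, 0.605]
contact_force: [-0.0, -1.0, -0.4]
opening: 0.999
```

```bash
python3 go.py .498 -.2855 .047 27.5 0
python3 - <<'E'
from h import *
from plant import r
for n in("side","top"): pickle.dump(r.snapshot(n),open(n+"1.pkl","wb"))
S,T=load("side1"),load("top1")
a=cv2.resize(S.im[230:330,310:430],(480,400),interpolation=cv2.INTER_CUBIC)
b=cv2.resize(S.im[150:200,225:290],(320,400*320//416),interpolation=cv2.INTER_CUBIC)
o=np.zeros((400,800,3),np.uint8);o[:,:480]=a;o[:b.shape[0],480:]=b
cv2.imwrite("pics/a1.png",o[:,:,::-1])
# stand again in this view
for n,C,roi in(("side",S,(225,145,290,205)),("top",T,(205,175,258,242))):
    m=C.mask((0,0,150),(180,60,255),roi); h=cv2.convexHull(big(m)); q=cv2.approxPolyDP(h,4,True)[:,0]
    print(n,q.tolist(),[np.round(C.plane(p,.012)*1000).tolist() for p in q])
E
```

```text
pos [ 0.4994 -0.2833  0.1298] x [-0.  0. -1.] y [ 0.887  0.462 -0.   ] heading y 27.533107581370377
shift cm in tool [ 8.28 -0.23  0.13] F [-0.01 -0.96 -0.41] tool F [ 0.41 -0.45  0.85] mom [ 0.01 -0.02 -0.08] op 0.999112976420737 q [ 0.49  0.79 -0.1   1.83  0.14  0.53  0.78]
turn deg [ 0.03 -0.01  0.  ] shift in goal frame [ 8.28 -0.23  0.13]
side [[289, 145], [289, 204], [225, 204], [225, 145]] [[806.0, 379.0, 12.0], [598.0, 133.0, 12.0], [449.0, 275.0, 12.0], [633.0, 546.0, 12.0]]
top [[245, 182], [250, 231], [218, 236], [212, 186]] [[674.0, 269.0, 12.0], [530.0, 252.0, 12.0], [515.0, 346.0, 12.0], [662.0, 367.0, 12.0]]
```

View pics/a1.png

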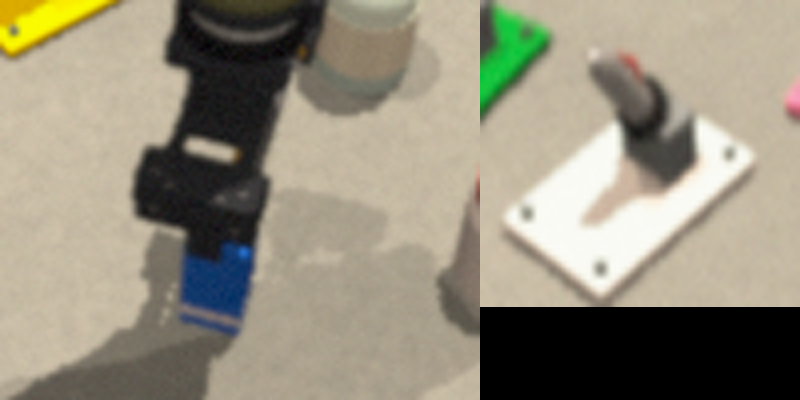

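The gripper sits straight over the adapter. Descend, then close.

Emit:
drive_tool(
  deltas=[
    [[0,0,0],[1.5,-0.2,0.1],8.8],
    [[0,0,0],[2,0,0],8.8],
    [[0,0,0],[2,0,0],8.8],
    [[0,0,0],[1.5,0,0],8.8],
    [[0,0,0],[1,0,0],8.8],
    [[0,0,0],[0.3,0,0],8.8],
    [[0,0,0],[0,0,0],5],
    [[0,0,0],[0,0,0],4.2],
    [[0,0,0],[0,0,0],3],
    [[0,0,0],[0,0,0],3],
    [[0,0,0],[0,0,0],3],
    [[0,0,0],[0,0,0],3],
  ],
  force=40,
)

```text
clock: 4.2
tool_pos: [0.4982, -0.2853, 0.0471]
eef_rot: [0.367, 0.604, -0.367, 0.605]
contact_force: [0.2, 0.7, -0.1]
opening: 0.571
```

Emit:
drive_tool(
  deltas=[
    [[0,0,0],[0,0,0],3],
    [[0,0,0],[0,0,0],3],
    [[0,0,0],[0,0,0],3],
    [[0,0,0],[0,0,0],3],
    [[0,0,0],[0,0,0],3],
  ],
)

```text
clock: 4.62
tool_pos: [0.4985, -0.2852, 0.0469]
eef_rot: [0.367, 0.604, -0.367, 0.605]
contact_force: [1.2, 0.5, 3.2]
opening: 0.45
```

```bash
python3 go.py .498 -.2855 .047 27.5 0
```

```text
pos [ 0.4985 -0.2852  0.0469] x [ 0.001 -0.    -1.   ] y [0.887 0.462 0.001] heading y 27.532540353478637
shift cm in tool [-0.01 -0.06  0.01] F [1.23 0.45 3.24] tool F [-3.24  1.3   0.17] mom [ 0.06 -0.01  0.07] op 0.4502902692369591 q [ 0.48  0.93 -0.07  1.85  0.16  0.37  0.77]
turn deg [ 0.03  0.03 -0.04] shift in goal frame [-0.01 -0.06  0.01]
```

Emit:
drive_tool(
  deltas=[
    [[0,0,0],[-0.5,0,0],3],
    [[0,0,0],[-1,0,0],3],
    [[0,0,0],[-1.5,0,0],3],
    [[0,0,0],[-3,0,0],3],
    [[0,0,0],[-3,0,0],3],
    [[0,0,0],[-3,0,0],3],
    [[0,0,0],[-3,0,0],3],
    [[0,0,0],[-3,0,0],3],
    [[0,0,0],[-3,0,0],3],
    [[6.8,0,0],[-2.5,0,0],3],
    [[6.8,0,0],[-2,0,0],3],
    [[6.8,0,0],[-1,0,0],3],
  ],
  force=50,
)

```text
clock: 5.62
tool_pos: [0.4982, -0.2855, 0.3152]
eef_rot: [0.47, 0.527, -0.469, 0.53]
contact_force: [0.6, -1.9, -2.1]
opening: 0.449
```

Emit:
drive_tool(
  deltas=[
    [[0,0,0],[0,0,-1.5],3],
    [[0,0,0],[0,0,-3.5],3],
    [[0,0,0],[0,0,-3.5],3],
    [[0,0,0],[0,0,-3.5],3],
    [[0,0,0],[0,0,-3.5],3],
    [[0,0,0],[0,0,-3.5],3],
    [[0,0,0],[0,0,-3.5],3],
    [[0,0,0],[0,0,-3.5],3],
    [[0,0,0],[0,0,-3.5],3],
    [[0,0,0],[0,0,-3.5],3],
    [[0,0,0],[0,0,-3.5],3],
    [[0,0,0],[0,0,-3.5],3],
  ],
)

```text
clock: 6.62
tool_pos: [0.4471, 0.1129, 0.3122]
eef_rot: [0.468, 0.53, -0.468, 0.53]
contact_force: [0.4, 0.5, -0.9]
opening: 0.448
```

Emit:
drive_tool(
  deltas=[
    [[0,0,0],[0,0,-3.5],3],
    [[0,0,0],[0,0,-3.5],3],
    [[0,0,0],[0,0,-3.5],3],
    [[0,0,0],[0,0,-3.5],3],
    [[0,0,0],[0,0,-3],3],
    [[0,0,0],[0,0,-2],3],
    [[0,0,6.4],[0,0,0],3],
    [[0,0,6.4],[0,0,0],3],
    [[0,0,6.4],[0,0,0],3],
    [[0,0,6.4],[0,0,0],3],
    [[0,0,6.4],[0,0,0],3],
    [[0,0,0],[0,0,0],3],
  ],
)

```text
clock: 7.62
tool_pos: [0.4242, 0.2989, 0.3092]
eef_rot: [0.58, 0.396, -0.325, 0.633]
contact_force: [-1.3, 0.1, -1.4]
opening: 0.449
```

```bash
python3 go.py .5357 .3007 .1796 7.1 32
```

```text
pos [0.4242 0.2989 0.3092] x [ 0.476  0.048 -0.878] y [0.871 0.115 0.478] heading y 7.551438351604417
shift cm in tool [16.69  3.53  1.03] F [-1.27  0.14 -1.42] tool F [ 0.65 -1.76 -0.32] mom [-0.05 -0.03 -0.78] op 0.4494332475862096 q [-1.26  0.4   0.5   2.21  0.62  0.24 -1.29]
turn deg [0.42 0.63 3.41] shift in goal frame [16.86  2.54  1.2 ]
```

Emit:
drive_tool(
  deltas=[
    [[0.4,0.6,3.4],[0,0,0],3],
    [[0,0,0],[0,0.8,0.4],3],
    [[0,0,0],[0.5,1,0.5],3],
    [[0,0,0],[1.5,0.7,0.3],3],
    [[0,0,0],[2,0,0],3],
    [[0,0,0],[2,0,0],3],
    [[0,0,0],[2,0,0],3],
    [[0,0,0],[2,0,0],3],
    [[0,0,0],[2,0,0],3],
    [[0,0,0],[1,0,0],3],
    [[0,0,0],[1,0,0],3],
    [[0,0,0],[0,0,0],3],
  ],
)

```text
clock: 8.62
tool_pos: [0.499, 0.2901, 0.2452]
eef_rot: [0.593, 0.378, -0.315, 0.637]
contact_force: [0.1, -0.6, -2.4]
opening: 0.45
```

```bash
python3 go.py .5357 .3007 .1796 7.1 32
```

```text
pos [0.499  0.2901 0.2452] x [ 0.515  0.047 -0.856] y [0.85  0.098 0.517] heading y 6.589130241162737
shift cm in tool [ 7.56 -0.17 -0.73] F [ 0.1  -0.6  -2.38] tool F [ 2.06 -1.2   0.58] mom [-0.01 -0.04 -0.71] op 0.44956483809838016 q [-1.    0.57  0.32  2.19  1.73  0.16 -2.35]
turn deg [-0.43  1.    0.87] shift in goal frame [ 7.57 -0.28 -0.6 ]
```

Emit:
drive_tool(
  deltas=[
    [[7,0,0],[0,0,0],3],
    [[7,0,0],[0,0,0],3],
    [[7,0,0],[0,0,0],3],
  ],
)

```text
clock: 8.87
tool_pos: [0.498, 0.2902, 0.2465]
eef_rot: [0.7, 0.313, -0.38, 0.517]
contact_force: [0.4, 0.3, -1.9]
opening: 0.448
```

```bash
python3 go.py .5357 .3007 .1796 7.1 32
```

```text
pos [0.498  0.2902 0.2465] x [ 0.516  0.046 -0.856] y [ 0.831 -0.27   0.486] heading y -17.979729983961334
shift cm in tool [ 7.72 -0.4  -0.61] F [ 0.44  0.28 -1.86] tool F [ 1.83 -0.62 -0.03] mom [-0.01 -0.32 -0.68] op 0.44798870390676176 q [-0.92  0.55  0.2   2.18  1.64  0.23 -2.63]
turn deg [-21.73   1.17   0.64] shift in goal frame [ 7.72 -0.26 -0.57]
```

Emit:
drive_tool(
  deltas=[
    [[-7,0,0],[0,0,0],3],
    [[-7,0,0],[0,0,0],3],
    [[-7,0,0],[0,0,0],3],
    [[-7,0,0],[0,0,0],3],
    [[-7,0,0],[0,0,0],3],
    [[-7,0,0],[0,0,0],3],
    [[-7,0,0],[0,0,0],3],
    [[-7,0,0],[0,0,0],3],
    [[-7,0,0],[0,0,0],3],
    [[-7,0,0],[0,0,0],3],
    [[-7,0,0],[0,0,0],3],
    [[-7,0,0],[0,0,0],3],
  ],
)

```text
clock: 9.87
tool_pos: [0.4981, 0.2908, 0.2466]
eef_rot: [0.17, 0.487, -0.069, 0.854]
contact_force: [0.5, 0.1, -1.6]
opening: 0.451
```

```bash
python3 go.py .5357 .3007 .1796 7.1 32
```

```text
pos [0.4981 0.2908 0.2466] x [ 0.516  0.048 -0.855] y [0.283 0.933 0.223] heading y 73.1051046785634
shift cm in tool [ 7.72  0.5  -0.45] F [ 0.51  0.14 -1.57] tool F [ 1.62 -0.07 -0.37] mom [ 0.02  0.56 -0.29] op 0.4509717467043315 q [-1.09  0.59  0.48  2.19  2.06  0.07 -1.58]
turn deg [62.96  0.4   1.23] shift in goal frame [ 7.72 -0.28 -0.52]
```

Emit:
drive_tool(
  deltas=[
    [[-7,0,0],[0,0,0],3],
    [[-7,0,0],[0,0,0],3],
    [[-7,0,0],[0,0,0],3],
    [[-7,0,0],[0,0,0],3],
    [[-7,0,0],[0,0,0],3],
    [[-7,0,0],[0,0,0],3],
    [[-7,0,0],[0,0,0],3],
    [[-7,0,0],[0,0,0],3],
    [[-7,0,0],[0,0,0],3],
    [[-7,0,0],[0,0,0],3],
    [[-7,0,0],[0,0,0],3],
    [[-7,0,0],[0,0,0],3],
  ],
)

```text
clock: 10.87
tool_pos: [0.4981, 0.291, 0.2466]
eef_rot: [-0.445, 0.408, 0.275, 0.748]
contact_force: [0.3, -0.4, -1.2]
opening: 0.45
```

Emit:
drive_tool(
  deltas=[
    [[-7,0,0],[0,0,0],3],
    [[-7,0,0],[0,0,0],3],
    [[-7,0,0],[0,0,0],3],
    [[-7,0,0],[0,0,0],3],
    [[-5,0,0],[0,0,0],3],
    [[0,0,0],[0,0,0],3],
    [[0,0,0],[0,0,0],3],
  ],
)

```text
clock: 11.45
tool_pos: [0.4978, 0.2908, 0.2463]
eef_rot: [0.637, -0.315, -0.378, -0.594]
contact_force: [0.2, 0.7, -1.7]
opening: 0.452
```

```bash
sed -i 's/if len(sys.argv)>4:/if len(sys.argv)>4: sg=-1 if len(sys.argv)>6 else 1\nif len(sys.argv)>4:/; s/N=np.c_\[X,Y,np.cross(X,Y)\]/Y=sg*Y; N=np.c_[X,Y,np.cross(X,Y)]/' go.py; python3 go.py .5357 .3007 .1796 7.1 32 h
```

```text
pos [0.4978 0.2908 0.2463] x [ 0.516  0.048 -0.856] y [-0.85  -0.097 -0.518] heading y -173.50737030736914
shift cm in tool [7.71 0.13 0.64] F [ 0.24  0.69 -1.7 ] tool F [1.61 0.61 0.68] mom [ 0.08 -0.07  0.72] op 0.4523622665028713 q [-1.13  0.6   0.54  2.19  2.56  0.04 -0.04]
turn deg [-0.51 -0.93 -0.82] shift in goal frame [7.72 0.24 0.51]
```

Emit:
drive_tool(
  deltas=[
    [[-0.5,-0.9,-0.8],[0,0,0],3],
    [[0,0,0],[0.5,0.2,0.5],3],
    [[0,0,0],[0.7,0,0],3],
    [[0,0,0],[0.7,0,0],3],
    [[0,0,0],[0.7,0,0],3],
    [[0,0,0],[0.7,0,0],3],
    [[0,0,0],[0.7,0,0],3],
    [[0,0,0],[0.5,0,0],3],
    [[0,0,0],[0.5,0,0],3],
    [[0,0,0],[0,0,0],3],
  ],
)

```text
clock: 12.28
tool_pos: [0.5212, 0.2983, 0.2013]
eef_rot: [0.64, -0.305, -0.381, -0.594]
contact_force: [-0.1, 0.1, -1.3]
opening: 0.447
```

```bash
python3 go.py .5357 .3007 .1796 7.1 32 h
```

```text
pos [0.5212 0.2983 0.2013] x [ 0.524  0.063 -0.849] y [-0.842 -0.109 -0.528] heading y -172.6478064445268
shift cm in tool [ 2.62 -0.1   0.07] F [-0.11  0.14 -1.25] tool F [1.02 0.74 0.16] mom [ 0.07 -0.04  0.76] op 0.44718201489564036 q [-0.99  0.69  0.36  2.18  2.59  0.18 -0.07]
turn deg [ 0.21 -0.16 -0.13] shift in goal frame [ 2.62 -0.1   0.06]
```

Run:
```python
from h import *
from plant import r
for n in("side","top"): pickle.dump(r.snapshot(n),open(n+"2.pkl","wb"))
S,T=load("side2"),load("top2")
s=r.get_state(); M=R.from_quat(s["eef_rot"]).as_matrix(); p=np.array(s["tool_pos"])
for nm,X in(("mouth",p+.047*M[:,0]),("topc",p-.038*M[:,0]),("tip",(.5762,.3057,.1143)),("org",(.5762+.526*.064,.3057+.0646*.064,.060))): print(nm,X,S.proj(X),T.proj(X))
o=np.hstack([cv2.resize(S.im[120:190,215:285],(400,400),interpolation=cv2.INTER_CUBIC),cv2.resize(T.im[170:240,195:265],(400,400),interpolation=cv2.INTER_CUBIC)])
cv2.imwrite("pics/a2.png",o[:,:,::-1])
```

```text
mouth [0.54548107 0.30132964 0.16204639] [238.66746604 150.42398215] [218.46434762 225.33275015]
topc [0.50090457 0.29597397 0.23422154] [224.17186851 137.78298312] [211.26845618 244.41094733]
tip (0.5762, 0.3057, 0.1143) [247.60650648 157.81104232] [222.31552635 213.86757183]
org (0.6098640000000001, 0.3098344, 0.06) [256.90638017 165.89576314] [226.52796382 202.62712478]
```

View pics/a2.png

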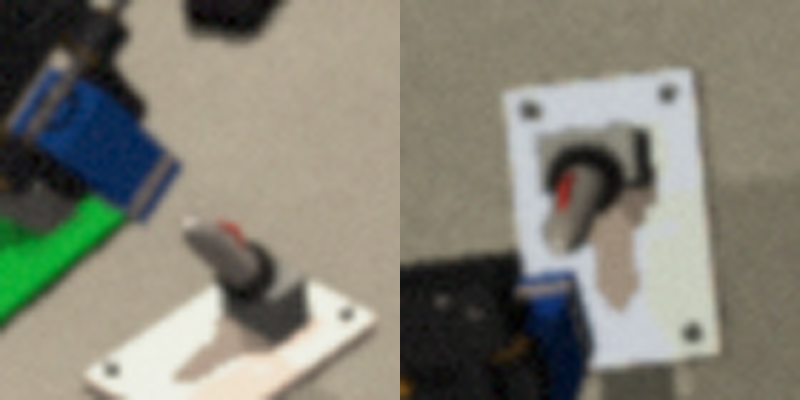

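The crops show the adapter lined up above the peg, with the rim edge at side crop (143,220)–(180,162). The peg tip is at side crop (188,222) and top crop (558,247), close to my prediction. Next: compare the rim corners numerically.

Run:
```python
from h import *
from plant import r
S,T=load("side2"),load("top2")
s=r.get_state(); M=R.from_quat(s["eef_rot"]).as_matrix(); p=np.array(s["tool_pos"])
for a in(-.047,.038):
  for y,z in((1,1),(1,-1),(-1,-1),(-1,1)):
    X=p-a*M[:,0]*1+.02*y*M[:,1]+.02*z*M[:,2]
    print(a,y,z,((S.proj(X)-[215,120])*400/70).round(),((T.proj(X)-[195,170])*400/70+[400,0]).round())
for n,C,roi in(("side",S,(215,120,285,190)),("top",T,(195,170,265,240))):
    m=C.mask((100,100,30),(130,255,255),roi); q=cv2.approxPolyDP(cv2.convexHull(big(m)),2,True)[:,0]
    print(n,((q-[roi[0],roi[1]]+.5)*400/70).round().tolist())
```

```text
-0.047 1 1 [ 90. 190.] [501. 360.]
-0.047 1 -1 [140. 218.] [589. 349.]
-0.047 -1 -1 [181. 157.] [568. 272.]
-0.047 -1 1 [131. 131.] [478. 283.]
0.038 1 1 [  5. 119.] [457. 471.]
0.038 1 -1 [ 56. 147.] [553. 459.]
0.038 -1 -1 [100.  84.] [530. 378.]
0.038 -1 1 [48. 57.] [431. 390.]
side [[77.0, 83.0], [100.0, 83.0], [157.0, 151.0], [129.0, 203.0], [37.0, 146.0]]
top [[134.0, 300.0], [169.0, 300.0], [169.0, 397.0], [129.0, 329.0]]
```

Emit:
drive_tool(
  deltas=[
    [[0,0,0],[0.5,-0.1,0.1],3],
    [[0,0,0],[0.8,0,0],3],
    [[0,0,0],[0.8,0,0],3],
    [[0,0,0],[0.8,0,0],3],
    [[0,0,0],[0.8,0,0],3],
    [[0,0,0],[0.7,0,0],3],
    [[0,0,0],[0.6,0,0],3],
    [[0,0,0],[0.5,0,0],3],
    [[0,0,0],[0.5,0,0],3],
    [[0,0,0],[0.3,0,0],3],
    [[0,0,0],[0,0,0],3],
  ],
)

```text
clock: 13.3
tool_pos: [0.5548, 0.3035, 0.1486]
eef_rot: [0.64, -0.304, -0.381, -0.594]
contact_force: [-0.3, -0.2, -1.7]
opening: 0.449
```

```bash
python3 go.py .5514 .3027 .1542 7.1 32 h
```

```text
pos [0.5548 0.3035 0.1486] x [ 0.524  0.063 -0.849] y [-0.842 -0.109 -0.528] heading y -172.64367676100187
shift cm in tool [-0.65 -0.   -0.04] F [-0.33 -0.16 -1.75] tool F [ 1.3   1.22 -0.11] mom [ 0.02 -0.09  0.75] op 0.44949997962023774 q [-0.88  0.8   0.26  2.12  2.63  0.26 -0.09]
turn deg [ 0.22 -0.13 -0.12] shift in goal frame [-0.65 -0.   -0.04]
```

Emit:
drive_tool(
  deltas=[
    [[0,0,0],[0.2,0,0],3],
    [[0,0,0],[0.2,0,0],3],
    [[0,0,0],[0.2,0,0],3],
    [[0,0,0],[0,0,0],3],
  ],
)

```text
clock: 13.63
tool_pos: [0.5578, 0.3041, 0.1439]
eef_rot: [0.64, -0.304, -0.381, -0.594]
contact_force: [0.0, -0.5, -2.0]
opening: 0.451
```

```bash
python3 go.py .5514 .3027 .1542 7.1 32 h
```

```text
pos [0.5578 0.3041 0.1439] x [ 0.525  0.063 -0.849] y [-0.842 -0.109 -0.528] heading y -172.63649198195003
shift cm in tool [-1.22  0.01 -0.06] F [ 0.02 -0.47 -2.04] tool F [ 1.72  1.11 -0.46] mom [ 0.1  -0.1   0.81] op 0.45134156894957356 q [-0.88  0.81  0.26  2.12  2.63  0.26 -0.09]
turn deg [ 0.22 -0.11 -0.1 ] shift in goal frame [-1.22  0.01 -0.06]
```

Emit:
drive_tool(
  deltas=[
    [[0,0,0],[0.15,0,0],3],
    [[0,0,0],[0.15,0,0],3],
    [[0,0,0],[0.1,0,0],3],
    [[0,0,0],[0,0,0],3],
  ],
)

```text
clock: 13.97
tool_pos: [0.5599, 0.3043, 0.1405]
eef_rot: [0.64, -0.304, -0.381, -0.594]
contact_force: [0.2, 1.0, -2.1]
opening: 0.448
```

```bash
python3 go.py .5514 .3027 .1542 7.1 32 h
```

```text
pos [0.5599 0.3043 0.1405] x [ 0.525  0.063 -0.849] y [-0.842 -0.109 -0.528] heading y -172.63921240280726
shift cm in tool [-1.61  0.01 -0.06] F [ 0.25  1.   -2.05] tool F [1.93 0.77 0.97] mom [ 0.06 -0.1   0.78] op 0.4478755500492844 q [-0.87  0.81  0.25  2.11  2.63  0.27 -0.09]
turn deg [ 0.22 -0.11 -0.1 ] shift in goal frame [-1.61  0.01 -0.05]
```

Emit:
drive_tool(
  deltas=[
    [[0,0,0],[0.15,0,0],3],
    [[0,0,0],[0.15,0,0],3],
    [[0,0,0],[0.15,0,0],3],
    [[0,0,0],[0.15,0,0],3],
    [[0,0,0],[0,0,0],3],
  ],
)

```text
clock: 14.38
tool_pos: [0.5631, 0.3046, 0.1353]
eef_rot: [0.64, -0.304, -0.381, -0.594]
contact_force: [1.1, 0.2, -2.0]
opening: 0.448
```

```bash
python3 go.py .5514 .3027 .1542 7.1 32 h
```

```text
pos [0.5631 0.3046 0.1353] x [ 0.525  0.063 -0.849] y [-0.842 -0.109 -0.528] heading y -172.64139325645522
shift cm in tool [-2.23  0.01 -0.05] F [ 1.11  0.19 -1.99] tool F [2.28 0.09 0.06] mom [ 0.03 -0.08  0.74] op 0.4481675708056151 q [-0.86  0.83  0.25  2.11  2.64  0.27 -0.09]
turn deg [ 0.22 -0.12 -0.11] shift in goal frame [-2.23  0.   -0.05]
```

Emit:
drive_tool(
  deltas=[
    [[0,0,0],[0.15,0,0],3],
    [[0,0,0],[0.15,0,0],3],
    [[0,0,0],[0.15,0,0],3],
    [[0,0,0],[0.15,0,0],3],
    [[0,0,0],[0,0,0],3],
  ],
)

```text
clock: 14.8
tool_pos: [0.5666, 0.3051, 0.1305]
eef_rot: [0.64, -0.304, -0.381, -0.594]
contact_force: [0.9, -0.1, -1.4]
opening: 0.454
```

```bash
python3 go.py .5514 .3027 .1542 7.1 32 h
```

```text
pos [0.5666 0.3051 0.1305] x [ 0.525  0.064 -0.849] y [-0.842 -0.109 -0.529] heading y -172.6523615010273
shift cm in tool [-2.82  0.05 -0.06] F [ 0.94 -0.14 -1.43] tool F [ 1.7  -0.02 -0.25] mom [ 0.1  -0.13  0.54] op 0.453821499199674 q [-0.85  0.84  0.24  2.1   2.64  0.28 -0.09]
turn deg [ 0.21 -0.11 -0.05] shift in goal frame [-2.82  0.05 -0.06]
```

Emit:
drive_tool(
  deltas=[
    [[0,0,0],[0.15,0,0],3],
    [[0,0,0],[0.15,0,0],3],
    [[0,0,0],[0.15,0,0],3],
    [[0,0,0],[0.15,0,0],3],
    [[0,0,0],[0,0,0],3],
  ],
)

```text
clock: 15.22
tool_pos: [0.5701, 0.3056, 0.1256]
eef_rot: [0.64, -0.304, -0.38, -0.595]
contact_force: [2.7, -0.5, -0.9]
opening: 0.453
```

```bash
python3 go.py .5514 .3027 .1542 7.1 32 h
```

```text
pos [0.5701 0.3056 0.1256] x [ 0.526  0.064 -0.848] y [-0.841 -0.108 -0.53 ] heading y -172.66219675020514
shift cm in tool [-3.43  0.09 -0.06] F [ 2.72 -0.52 -0.92] tool F [ 2.18 -1.74 -0.85] mom [ 0.01 -0.14  0.24] op 0.4526627340875166 q [-0.85  0.85  0.23  2.09  2.64  0.29 -0.09]
turn deg [ 0.2  -0.1  -0.01] shift in goal frame [-3.43  0.09 -0.06]
```

Emit:
drive_tool(
  deltas=[
    [[0,0,0],[0.15,0,0],3],
    [[0,0,0],[0.15,0,0],3],
    [[0,0,0],[0.15,0,0],3],
    [[0,0,0],[0.15,0,0],3],
    [[0,0,0],[0,0,0],3],
  ],
)

```text
clock: 15.63
tool_pos: [0.5732, 0.306, 0.1203]
eef_rot: [0.64, -0.304, -0.381, -0.595]
contact_force: [4.5, 0.9, -1.5]
opening: 0.455
```

```bash
python3 go.py .5514 .3027 .1542 7.1 32 h
```

```text
pos [0.5732 0.306  0.1203] x [ 0.526  0.064 -0.848] y [-0.841 -0.108 -0.529] heading y -172.65780988750754
shift cm in tool [-4.04  0.07 -0.06] F [ 4.49  0.91 -1.47] tool F [ 3.67 -3.1   0.35] mom [ 0.02 -0.2  -0.15] op 0.45472707957348785 q [-0.84  0.86  0.23  2.09  2.65  0.29 -0.09]
turn deg [ 0.21 -0.11 -0.03] shift in goal frame [-4.04  0.07 -0.05]
```

Emit:
drive_tool(
  deltas=[
    [[0,0,0],[0.15,0,0],3],
    [[0,0,0],[0.15,0,0],3],
    [[0,0,0],[0.15,0,0],3],
    [[0,0,0],[0.15,0,0],3],
    [[0,0,0],[0,0,0],3],
  ],
)

```text
clock: 16.05
tool_pos: [0.576, 0.3062, 0.1151]
eef_rot: [0.64, -0.304, -0.381, -0.594]
contact_force: [4.4, 0.7, -0.7]
opening: 0.451
```

```bash
python3 go.py .5514 .3027 .1542 7.1 32 h
```

```text
pos [0.576  0.3062 0.1151] x [ 0.525  0.063 -0.849] y [-0.842 -0.109 -0.529] heading y -172.6528287959068
shift cm in tool [-4.63  0.04 -0.06] F [ 4.41  0.7  -0.69] tool F [ 2.95 -3.43  0.14] mom [ 0.07 -0.17 -0.33] op 0.4510012302057974 q [-0.83  0.87  0.22  2.08  2.65  0.29 -0.1 ]
turn deg [ 0.21 -0.11 -0.07] shift in goal frame [-4.63  0.03 -0.05]
```

Emit:
drive_tool(
  deltas=[
    [[0,0,0],[0.15,0,0],3],
    [[0,0,0],[0.15,0,0],3],
    [[0,0,0],[0.1,0,0],3],
    [[0,0,0],[0.1,0,0],3],
    [[0,0,0],[0,0,0],3],
  ],
)

```text
clock: 16.47
tool_pos: [0.5784, 0.3065, 0.1109]
eef_rot: [0.64, -0.304, -0.381, -0.594]
contact_force: [3.8, 1.1, 0.4]
opening: 0.448
```

```bash
python3 go.py .5514 .3027 .1542 7.1 32 h
```

```text
pos [0.5784 0.3065 0.1109] x [ 0.525  0.063 -0.849] y [-0.842 -0.109 -0.529] heading y -172.6401816266654
shift cm in tool [-5.12  0.02 -0.06] F [3.83 1.08 0.36] tool F [ 1.77 -3.53  0.59] mom [ 0.09 -0.12 -0.29] op 0.4478338328105455 q [-0.83  0.88  0.22  2.07  2.65  0.3  -0.1 ]
turn deg [ 0.22 -0.11 -0.09] shift in goal frame [-5.12  0.02 -0.05]
```

Emit:
drive_tool(
  deltas=[
    [[0,0,0],[0.1,0,0],3],
    [[0,0,0],[0.1,0,0],3],
    [[0,0,0],[0.1,0,0],3],
    [[0,0,0],[0.1,0,0],3],
    [[0,0,0],[0,0,0],3],
  ],
)

```text
clock: 16.88
tool_pos: [0.5804, 0.3068, 0.1074]
eef_rot: [0.64, -0.304, -0.381, -0.594]
contact_force: [4.7, 0.4, 1.7]
opening: 0.45
```

```bash
python3 go.py .5514 .3027 .1542 7.1 32 h
```

```text
pos [0.5804 0.3068 0.1074] x [ 0.525  0.063 -0.849] y [-0.842 -0.109 -0.528] heading y -172.64035212221702
shift cm in tool [-5.52  0.01 -0.06] F [4.71 0.39 1.73] tool F [ 1.03 -4.92 -0.21] mom [ 0.05 -0.16 -0.34] op 0.44968235379050103 q [-0.82  0.88  0.22  2.07  2.65  0.3  -0.1 ]
turn deg [ 0.22 -0.11 -0.1 ] shift in goal frame [-5.52  0.   -0.05]
```

Emit:
drive_tool(
  deltas=[
    [[0,0,0],[0.05,0,0],3],
    [[0,0,0],[0.05,0,0],3],
    [[0,0,0],[0.05,0,0],3],
    [[0,0,0],[0,0,0],3],
  ],
)

```text
clock: 17.22
tool_pos: [0.5811, 0.3068, 0.1062]
eef_rot: [0.64, -0.304, -0.381, -0.594]
contact_force: [3.1, 0.7, 2.2]
opening: 0.451
```

```bash
python3 go.py .5514 .3027 .1542 7.1 32 h
```

```text
pos [0.5811 0.3068 0.1062] x [ 0.525  0.063 -0.849] y [-0.842 -0.109 -0.528] heading y -172.64444970124384
shift cm in tool [-5.66  0.01 -0.05] F [3.07 0.68 2.22] tool F [-0.23 -3.83  0.28] mom [ 0.03 -0.12 -0.36] op 0.4505179132989027 q [-0.82  0.89  0.21  2.07  2.65  0.3  -0.1 ]
turn deg [ 0.22 -0.11 -0.1 ] shift in goal frame [-5.66  0.   -0.04]
```

Emit:
drive_tool(
  deltas=[
    [[0,0,0],[0.05,0,0],3],
    [[0,0,0],[0.05,0,0],3],
    [[0,0,0],[0.05,0,0],3],
    [[0,0,0],[0.05,0,0],3],
  ],
)

```text
clock: 17.55
tool_pos: [0.5821, 0.307, 0.1046]
eef_rot: [0.64, -0.304, -0.381, -0.594]
contact_force: [3.4, 0.7, 3.0]
opening: 0.449
```

```bash
python3 go.py .5514 .3027 .1542 7.1 32 h | sed -n 1,2p
```

```text
pos [0.5821 0.307  0.1046] x [ 0.525  0.063 -0.849] y [-0.842 -0.109 -0.529] heading y -172.63907918497426
shift cm in tool [-5.85  0.01 -0.06] F [3.39 0.73 3.05] tool F [-0.76 -4.55  0.28] mom [ 0.05 -0.11 -0.37] op 0.4487578130286399 q [-0.82  0.89  0.21  2.06  2.66  0.3  -0.1 ]
```

Emit:
drive_tool(
  deltas=[
    [[0,0,0],[0.05,0,0],3],
    [[0,0,0],[0.05,0,0],3],
    [[0,0,0],[0.05,0,0],3],
  ],
)

```text
clock: 17.8
tool_pos: [0.5829, 0.3071, 0.1033]
eef_rot: [0.64, -0.304, -0.381, -0.594]
contact_force: [2.8, -0.7, 2.8]
opening: 0.456
```

```bash
python3 go.py .5514 .3027 .1542 7.1 32 h| sed -n 1,2p
```

```text
pos [0.5829 0.3071 0.1033] x [ 0.525  0.063 -0.849] y [-0.842 -0.109 -0.528] heading y -172.63816019903686
shift cm in tool [-6.    0.01 -0.06] F [ 2.83 -0.72  2.84] tool F [-0.97 -3.81 -1.08] mom [ 0.02 -0.15 -0.34] op 0.45583916623587095 q [-0.82  0.89  0.21  2.06  2.66  0.3  -0.1 ]
```

Emit:
drive_tool(
  deltas=[
    [[0,0,0],[0.05,0,0],3],
    [[0,0,0],[0.05,0,0],3],
  ],
)

```text
clock: 17.97
tool_pos: [0.5834, 0.3071, 0.1025]
eef_rot: [0.64, -0.304, -0.381, -0.594]
contact_force: [2.3, -0.1, 3.5]
opening: 0.445
```

```bash
python3 go.py .5514 .3027 .1542 7.1 32 h | sed -n 2p
```

```text
shift cm in tool [-6.1   0.01 -0.06] F [ 2.31 -0.08  3.47] tool F [-1.74 -3.77 -0.38] mom [ 0.05 -0.09 -0.34] op 0.4448378945055675 q [-0.82  0.9   0.21  2.06  2.66  0.31 -0.1 ]
```

Emit:
drive_tool(
  deltas=[
    [[0,0,0],[0.04,0,0],3],
    [[0,0,0],[0,0,0],3],
  ],
)

```text
clock: 18.13
tool_pos: [0.5837, 0.3072, 0.102]
eef_rot: [0.64, -0.304, -0.381, -0.594]
contact_force: [3.0, 1.0, 2.1]
opening: 0.45
```

```bash
python3 go.py .5514 .3027 .1542 7.1 32 h| sed -n 2p
```

```text
shift cm in tool [-6.15  0.01 -0.06] F [3.02 0.97 2.13] tool F [-0.16 -3.77  0.57] mom [ 0.05 -0.11 -0.36] op 0.4500385782162805 q [-0.82  0.9   0.21  2.06  2.66  0.31 -0.1 ]
```

Emit:
drive_tool(
  deltas=[
    [[0,0,0],[0.05,0,0],3],
    [[0,0,0],[0.05,0,0],3],
  ],
)

```text
clock: 18.3
tool_pos: [0.5842, 0.3072, 0.1013]
eef_rot: [0.64, -0.304, -0.381, -0.594]
contact_force: [2.5, 0.2, 3.4]
opening: 0.452
```

```bash
python3 go.py .5514 .3027 .1542 7.1 32 h | sed -n 2p
```

```text
shift cm in tool [-6.24  0.01 -0.06] F [2.47 0.2  3.42] tool F [-1.59 -3.91 -0.12] mom [ 0.04 -0.13 -0.33] op 0.4523532036779398 q [-0.82  0.9   0.21  2.06  2.66  0.31 -0.1 ]
```

Emit:
drive_tool(
  deltas=[
    [[0,0,0],[0.05,0,0],3],
    [[0,0,0],[0,0,0],3],
  ],
)

```text
clock: 18.47
tool_pos: [0.5845, 0.3073, 0.1007]
eef_rot: [0.64, -0.304, -0.381, -0.594]
contact_force: [2.7, 0.7, 2.3]
opening: 0.45
```

```bash
python3 go.py .5514 .3027 .1542 7.1 32 h| sed -n 2p
```

```text
shift cm in tool [-6.3   0.01 -0.06] F [2.69 0.7  2.29] tool F [-0.49 -3.55  0.35] mom [ 0.06 -0.14 -0.31] op 0.4501408576021217 q [-0.82  0.9   0.21  2.06  2.66  0.31 -0.1 ]
```

Drag has levelled off at about 2–3 N. Keep feeling for the pad.

Emit:
drive_tool(
  deltas=[
    [[0,0,0],[0.05,0,0],3],
    [[0,0,0],[0.05,0,0],3],
  ],
)

```text
clock: 18.63
tool_pos: [0.5849, 0.3073, 0.1]
eef_rot: [0.64, -0.304, -0.381, -0.594]
contact_force: [1.3, -0.2, 3.1]
opening: 0.454
```

```bash
python3 go.py .5514 .3027 .1542 7.1 32 h | sed -n 2p
```

```text
shift cm in tool [-6.39  0.01 -0.06] F [ 1.34 -0.24  3.12] tool F [-1.96 -2.76 -0.42] mom [ 0.06 -0.13 -0.34] op 0.4536899303090006 q [-0.81  0.9   0.21  2.06  2.66  0.31 -0.1 ]
```

Emit:
drive_tool(
  deltas=[
    [[0,0,0],[0.05,0,0],3],
    [[0,0,0],[0,0,0],3],
  ],
)

```text
clock: 18.8
tool_pos: [0.5852, 0.3074, 0.0996]
eef_rot: [0.64, -0.304, -0.381, -0.594]
contact_force: [1.0, 0.1, 5.3]
opening: 0.451
```

```bash
python3 go.py .5514 .3027 .1542 7.1 32 h| sed -n 2p
```

```text
shift cm in tool [-6.43  0.01 -0.06] F [0.98 0.08 5.29] tool F [-3.98 -3.63 -0.06] mom [ 0.05 -0.14 -0.35] op 0.45127189733712314 q [-0.81  0.9   0.21  2.06  2.66  0.31 -0.1 ]
```

Emit:
drive_tool(
  deltas=[
    [[0,0,0],[0.04,0,0],3],
    [[0,0,0],[0,0,0],3],
  ],
)

```text
clock: 18.97
tool_pos: [0.5853, 0.3074, 0.0995]
eef_rot: [0.64, -0.304, -0.381, -0.594]
contact_force: [1.1, -1.3, 6.9]
opening: 0.455
```

```bash
python3 go.py .5514 .3027 .1542 7.1 32 h | sed -n 2p
```

```text
shift cm in tool [-6.46  0.01 -0.06] F [ 1.13 -1.35  6.92] tool F [-5.37 -4.46 -1.5 ] mom [ 0.1  -0.13 -0.31] op 0.4549420917761089 q [-0.81  0.9   0.21  2.06  2.66  0.31 -0.1 ]
```

Emit:
drive_tool(
  deltas=[
    [[0,0,0],[0.03,0,0],3],
    [[0,0,0],[0,0,0],3],
  ],
)

```text
clock: 19.13
tool_pos: [0.5854, 0.3074, 0.0993]
eef_rot: [0.64, -0.304, -0.381, -0.594]
contact_force: [0.7, 0.1, 6.5]
opening: 0.452
```

```bash
python3 go.py .5514 .3027 .1542 7.1 32 h| sed -n 2p
```

```text
shift cm in tool [-6.47  0.01 -0.06] F [0.66 0.05 6.55] tool F [-5.21 -4.02 -0.06] mom [ 0.02 -0.08 -0.37] op 0.4516391940851057 q [-0.81  0.9   0.21  2.06  2.66  0.31 -0.1 ]
```

The pad is felt at about 64 mm past the tip, a steep rise from −1.1 N (the level with drag). The goal along the tool is about −11.5 N.

Emit:
drive_tool(
  deltas=[
    [[0,0,0],[0.04,0,0],3],
    [[0,0,0],[0,0,0],3],
  ],
)

```text
clock: 19.3
tool_pos: [0.5855, 0.3074, 0.0991]
eef_rot: [0.64, -0.304, -0.381, -0.594]
contact_force: [-1.4, 0.3, 8.4]
opening: 0.452
```

```bash
python3 go.py .5514 .3027 .1542 7.1 32 h | sed -n 2p
```

```text
shift cm in tool [-6.5   0.01 -0.05] F [-1.43  0.32  8.45] tool F [-7.9  -3.3   0.47] mom [ 0.02 -0.11 -0.36] op 0.4516614072624958 q [-0.81  0.9   0.21  2.06  2.66  0.31 -0.1 ]
```

Emit:
drive_tool(
  deltas=[
    [[0,0,0],[0.04,0,0],3],
    [[0,0,0],[0,0,0],3],
  ],
)

```text
clock: 19.47
tool_pos: [0.5856, 0.3074, 0.099]
eef_rot: [0.64, -0.304, -0.381, -0.594]
contact_force: [-2.1, -0.6, 9.4]
opening: 0.448
```

```bash
python3 go.py .5514 .3027 .1542 7.1 32 h| sed -n 2p
```

```text
shift cm in tool [-6.52  0.01 -0.05] F [-2.09 -0.58  9.36] tool F [-9.08 -3.13 -0.34] mom [ 0.01 -0.07 -0.35] op 0.4475411327697304 q [-0.81  0.9   0.21  2.06  2.66  0.31 -0.1 ]
```

Emit:
drive_tool(
  deltas=[
    [[0,0,0],[0.05,0,0],3],
    [[0,0,0],[0,0,0],3],
    [[0,0,0],[0,0,0],3],
  ],
)

```text
clock: 19.72
tool_pos: [0.5857, 0.3075, 0.0987]
eef_rot: [0.64, -0.304, -0.381, -0.594]
contact_force: [-2.4, -0.7, 11.6]
opening: 0.453
```

```bash
python3 go.py .5514 .3027 .1542 7.1 32 h| sed -n 2p
```

```text
shift cm in tool [-6.55  0.01 -0.06] F [-2.36 -0.72 11.62] tool F [-11.15  -4.07  -0.45] mom [ 0.06 -0.07 -0.37] op 0.4529249401825896 q [-0.81  0.9   0.21  2.06  2.66  0.31 -0.1 ]
```

Emit:
drive_tool(
  deltas=[
    [[0,0,0],[0,0,0],3],
  ],
)

```text
clock: 19.8
tool_pos: [0.5857, 0.3074, 0.0986]
eef_rot: [0.64, -0.304, -0.381, -0.594]
contact_force: [-2.8, -0.0, 11.5]
opening: 0.45
```

```bash
python3 go.py .5514 .3027 .1542 7.1 32 h| sed -n 2p
```

```text
shift cm in tool [-6.55  0.01 -0.05] F [-2.800e+00 -1.000e-02  1.148e+01] tool F [-11.22  -3.71   0.3 ] mom [ 0.08 -0.05 -0.3 ] op 0.44977675028465175 q [-0.81  0.9   0.21  2.06  2.66  0.31 -0.1 ]
```

Pressed home at about 10 N net of drag. Ease off most of the load before opening, so the pad does not kick the adapter back up.

Emit:
drive_tool(
  deltas=[
    [[0,0,0],[-0.04,0,0],3],
    [[0,0,0],[-0.04,0,0],3],
    [[0,0,0],[-0.04,0,0],3],
    [[0,0,0],[-0.03,0,0],3],
    [[0,0,0],[0,0,0],3],
  ],
)

```text
clock: 20.22
tool_pos: [0.5854, 0.3074, 0.0992]
eef_rot: [0.64, -0.304, -0.381, -0.594]
contact_force: [1.7, 0.3, 6.0]
opening: 0.451
```

```bash
python3 go.py .5514 .3027 .1542 7.1 32 h| sed -n 2p
```

```text
shift cm in tool [-6.48  0.01 -0.06] F [1.72 0.27 5.98] tool F [-4.16 -4.64  0.03] mom [ 0.   -0.12 -0.29] op 0.45071176055651846 q [-0.81  0.9   0.21  2.06  2.66  0.31 -0.1 ]
```

Emit:
drive_tool(
  deltas=[
    [[0,0,0],[0,0,0],3.9],
    [[0,0,0],[0,0,0],4.2],
    [[0,0,0],[0,0,0],5],
    [[0,0,0],[0,0,0],6],
    [[0,0,0],[0,0,0],7],
    [[0,0,0],[0,0,0],8],
    [[0,0,0],[0,0,0],8],
    [[0,0,0],[0,0,0],8],
    [[0,0,0],[0,0,0],8],
  ],
  force=10,
)

```text
clock: 20.97
tool_pos: [0.5853, 0.3074, 0.099]
eef_rot: [0.64, -0.304, -0.381, -0.594]
contact_force: [-0.4, -0.2, -1.5]
opening: 0.909
```

```bash
python3 go.py .5514 .3027 .1542 7.1 32 h| sed -n 2p
```

```text
shift cm in tool [-6.49 -0.01 -0.06] F [-0.35 -0.16 -1.46] tool F [ 1.04  1.09 -0.11] mom [ 0.04 -0.12  0.57] op 0.9093822311655378 q [-0.81  0.9   0.21  2.06  2.66  0.31 -0.1 ]
```

Emit:
drive_tool(
  deltas=[
    [[0,0,0],[-0.3,0,0],8.0],
    [[0,0,0],[-0.7,0,0],8.0],
    [[0,0,0],[-1,0,0],8.0],
    [[0,0,0],[-1.5,0,0],8.0],
    [[0,0,0],[-1.5,0,0],8.0],
    [[0,0,0],[-1.5,0,0],8.0],
    [[0,0,0],[-1.5,0,0],8.0],
    [[0,0,0],[-1.5,0,0],8.0],
    [[0,0,0],[-1.5,0,0],8.0],
    [[0,0,0],[-1.5,0,0],8.0],
    [[0,0,0],[-0.5,0,0],8.0],
    [[0,0,0],[0,0,0],8.0],
  ],
)

```text
clock: 21.97
tool_pos: [0.5167, 0.2996, 0.211]
eef_rot: [0.64, -0.303, -0.381, -0.595]
contact_force: [-0.4, -0.6, -0.2]
opening: 0.907
```

Run:
```python
from h import *
from plant import r
s=r.get_state(); print(np.round(s["tool_pos"],3),np.round(s["contact_force"],1),np.round(s["q"],2))
for n in("side","top"): pickle.dump(r.snapshot(n),open(n+"3.pkl","wb"))
S,T=load("side3"),load("top3"); S0,T0=load("side0"),load("top0")
sc=400/70
ax=np.array([-.526,-.0646,.848]);o=np.array([.5762,.3057,.1143])-.0643*ax   # rim centre expected
y=np.array([.842,.109,.529]); z=np.cross(ax,y)
for a in(0,.085):
  for i,j in((1,1),(1,-1),(-1,-1),(-1,1)):
    X=o+a*ax+.02*i*y+.02*j*z; print(a,((S.proj(X)-[215,120])*sc).round(),((T.proj(X)-[195,170])*sc+[400,0]).round())
for n,A,B,rois in(("side",S0,S,[(385,200,420,258),(420,262,460,312),(292,188,355,245)]),("top",T0,T,[(398,140,435,178),(465,170,505,205),(312,165,362,232)])):
    print(n,[int(cv2.absdiff(A.im,B.im)[y0:y1,x0:x1].max(2).__gt__(40).sum()) for x0,y0,x1,y1 in rois])
im=np.hstack([cv2.resize(S.im[120:190,215:285],(400,400),interpolation=cv2.INTER_CUBIC),cv2.resize(T.im[170:240,195:265],(400,400),interpolation=cv2.INTER_CUBIC)])
cv2.imwrite("pics/a3.png",im[:,:,::-1])
```

```text
[0.517 0.3   0.211] [-0.4 -0.6 -0.2] [-1.01  0.67  0.39  2.19  2.58  0.16 -0.06]
0 [235. 221.] [530. 155.]
0 [282. 247.] [611. 145.]
0 [245. 304.] [629. 216.]
0 [197. 277.] [550. 227.]
0.085 [164. 158.] [493. 241.]
0.085 [213. 184.] [581. 230.]
0.085 [173. 244.] [601. 305.]
0.085 [124. 216.] [515. 316.]
side [0, 0, 0]
top [0, 0, 0]
```

View pics/a3.png

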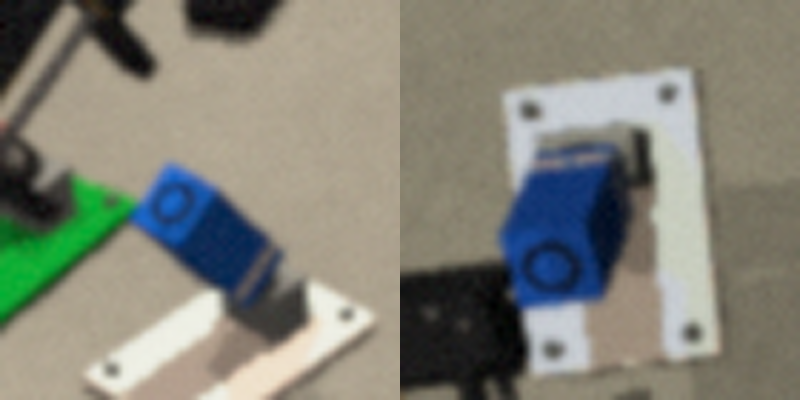

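The picture shows the adapter on the peg with its rim down at the collar. The top-face centre is at side crop (174,203) against (168,200) predicted, within about 1 pixel and on the deep side. Bottles and yellow stand: 0 changed pixels. The gripper is clear.

```bash
python3 -c "
from plant import r
print(r.finish_job())"
```

```text
the job is handed in; nothing more can be done
None
```

The blue adapter is hanging on the white-footed stand's peg, seated on the black pad and let go. I handed the job in at about 22 s of the 64 s allowed; the hand-in gives no verdict.

- **Insertion:** I carried it over tilted 32° and slid it on past the red leaf. The leaf pushed sideways with about 5 N. Along the peg I felt about 2 N (its drag less the adapter's weight).
- **Pressing:** The pad showed as a steep rise about 64 mm below the peg tip. I pressed to about 10 N on top of the drag. The highest reading along the tool was about 12 N, well under 20 N. I then eased off to about 5 N before opening the gripper, so the pad would not kick it back up.
- **Last checks:** The top of the adapter lies within about 1 pixel (2 mm) of where a seated one should be. The images of both bottles and the occupied stand show no changed pixels. The gripper is open and about 13 cm back along the peg, touching nothing.
- **Not confirmed:** The camera is too coarse to show sub-millimetre contact with the pad after release; that rests on the force readings.
- **Went less smoothly:** My first tilted approach ran joint 7 close to its limit (−2.63 of −2.66). I turned the gripper half a turn in free air before going on the peg. My rough two-view reading of the peg tip came out 10 mm too low, so I used the position worked out from the stand's foot, and the sliding-on agreed with that.

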